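# Turn the drinks book to the green recipe and bring its garnish round

### The job

Set up the bar for the green drink. In the open ring binder, turn just the top leaf, the one with the green tab, over the rings from the right-hand side to the left so that its green-drink face lies showing, laying it down under control rather than letting it flop, and leave the yellow-tabbed leaf below it where it is. Turn the garnish carousel to the stop at which the green-lidded jar clicks in at the arrow, without shifting the tumbler, the jigger or the coasters.

Things in the scene. Friction and masses are not known exactly. Their poses are not given: they have to be found in the camera images.
- binder: Navy ring binder lying open and flat, fixed to the counter; covers 186 mm along x, 330 mm along y, 3 mm thick. Origin: under the middle of its spine; its x runs along the rings (away from the reader), its y to the left-hand pages, z up. Page stacks left and right reach 139 mm from the spine's middle line; the right stack's top is 23.5 mm, the left's 28 mm above the counter.
- ring_axis (a point): Middle of the axis of the four steel rings (22 mm radius, at x -60, -20, 20 and 60 mm in the binder's frame), 30 mm above the counter; axes as the binder's. The leaves turn about this line, parallel to the binder's x.
- green_leaf (a joint): Angle of the top leaf about the rings: 0 flat on the right-hand stack (amber drink up), 1.57 upright, 3.14 flat on the left-hand stack (green drink up). Stiff white board, about 55 g, 2.5 mm thick, 165 mm along the rings, from 14 to 139 mm from the ring axis, its tab out to 157 mm. It turns almost freely and, let go anywhere but near upright, falls flat under its weight.
- green_tab (a point): Centre of the green tab on the top leaf: 50 mm along the rings by 18 mm, 2.5 mm thick, 148 mm from the ring axis and 55 mm from the leaf's middle towards the page's head (the binder's +x). Mid-thickness is 30 mm above the counter when flat on either side; below it, for its whole 18 mm, there is only the 3 mm cover. Turns with the leaf.
- yellow_leaf (a joint): Angle of the next leaf, of the same make, 3.5 mm below the top one: 0 flat on the right-hand stack. It must stay there.
- yellow_tab (a point): Centre of the yellow tab, of the same size, at the leaf's middle: next to the green one with a 5 mm gap, 3.5 mm lower. A red tab fixed in the stack lies beyond it.
- carousel_base: Black round base of the garnish carousel, 216 mm across, 6 mm high, fixed to the counter. Origin: centre of its underside; its -x points to the front, where a white arrow is.
- carousel_axis (a point): Upright axis of the carousel at the top of its wooden tray (tray 196 mm across, top 24 mm above the counter); axes as the base's. A steel post with a ball knob, 22 mm across, stands on it up to 84 mm above the counter.
- carousel (a joint): Angle of the tray, growing counter-clockwise seen from above; it turns without end. Sprung click stops at 0, 1.57, 3.14, 4.71 rad and so on, about 0.13 rad wide on either side; pushing out of or into one takes about 1 N at a jar, between them it turns with little drag and stays where it is left. It starts in stop 0, where the red-lidded jar is at the arrow; at 1.57 (or -4.71) the green one is.
- green_jar (a point): Centre line of the green-lidded jar, 55 mm above the counter. Four jars (48 mm across, from the tray up to 82 mm above the counter) are held in the tray, 70 mm from the axis and 90 degrees apart, with 51 mm between neighbours; anticlockwise from above they are white, green, red, yellow.
- arrow (a point): White arrow on a small block at the front of the carousel base, 117 mm from its axis, 10 mm above the counter; it points at the jar in use.
- tumbler: Drinking glass, 80 mm across, 90 mm high, loose; origin under its middle. Must not be shifted.
- jigger: Steel double-cone measure, 46 mm across, 80 mm high, loose; origin under its middle. Must not be shifted.
- coasters: Round stack of cork coasters, 94 mm across, 22 mm high, loose; origin under its middle. Must not be shifted.

How it is judged (in metres and radians):
At the end, for the whole second after the job is handed in: Green leaf within about 6 degrees of flat on the left, yellow leaf within 5 degrees of flat on the right, and the green-lidded jar within 8 mm of the arrow's centre line at the front, the tray at rest (value of joint green_leaf above 3.03 rad and value of joint yellow_leaf below 0.08 rad and x of green_jar in the frame of carousel_base below -0.05 m and y of green_jar in the frame of carousel_base between -0.008 and 0.008 m and velocity of joint carousel between -0.1 and 0.1 rad/s); the robot touches nothing.
It fails at once if the green leaf is let flop or flung (it turns faster than 9 rad/s, as it does when dropped from over about 30 degrees above flat) (velocity of joint green_leaf above 9 rad/s or velocity of joint green_leaf below -9 rad/s).
It fails at once if the yellow leaf is lifted more than about 11 degrees (value of joint yellow_leaf above 0.2 rad).
It fails at once if the tumbler, jigger or coasters are shifted by more than 15 mm (distance of any of tumbler, jigger, coasters from where it was at the start of the episode above 0.015 m).
It also fails if it takes over 70 s, if anything falls off the work surface, if the arm or the gripper's body presses on something with over 40 N, if the wrist force passes 120 N, or if a joint passes its speed limit or range.

### The arm

A 7-joint arm with a two-finger parallel gripper is mounted at the origin on the work surface. World frame = base frame: x ahead of the robot, y to its left, z up, the work surface at z = 0. Lengths are in m, angles in degrees, forces in N, time in s.
With the tool pointing down it reaches from about 0.425 to 0.875 m from the base axis. Payload 4.7 kg.
Tool frame: the origin (TCP) lies between the finger pads; the fingertips stand env.finger_overhang ahead of it and the grasp point (between the pads) lies 5 mm behind it (env.finger_overhang is the distance from the TCP to the fingertips, in m); z points along the fingers, y is the line along which they close (so a half turn about z gives the same grasp; the last joint's range is limited). The gripper opens to 87 mm and grips with 3 to 60 N. Pads are 19 mm wide; open, the fingers measure 117 mm over their backs; the gripper's body (75 mm by 190 mm) begins 51 mm behind the grasp point.
Start: joints at [72.886, 18.392, -4.016, 83.108, 1.295, 78.541, -3.26], TCP at [0.2, -0.618, 0.209] pointing down, gripper open.
Joint ranges: [-163.93, 163.93], [-17.29, 119.83], [-79.2, 71.16], [3.27, 140.29], [-89.18, 269.18], [5.43, 117.66], [-154.24, 154.24]. Speed limits (degrees/s): [147.25, 147.25, 180, 180, 180, 180, 180].

### API

Orientations are given as [roll, pitch, yaw] about the fixed x, y, z axes, in that order (R = Rz(yaw) Ry(pitch) Rx(roll)).
In Python, from cell import telemetry, eyes, env, models gives the robot as it stands. The module is installed in compiled form; this text tells all that it offers.
- The arm moves only by the tool drive_tool, never from a script. Its arguments are lists of equal length, an entry for each row: "angular": the turn, a rotation vector about the tool's x, y, z in rad, a list of three; "delta_pos": the shift along the tool's x, y, z in cm, a list of three; "gripper": the finger opening in cm, from 0 to 8.7. A call has 1 to 20 rows; each row shifts and turns the commanded pose from where the row before left it, along the tool's axes as they then stand; what a row does not reach is not made up. A row lasts 1/10 s, in which the tool goes at most 50 mm and 8.59 degrees, less where a joint would pass 70% of its speed; a pose out of reach is approached as far as the arm can. A call with a gripper value outside its range is refused whole. The fingers move at their own pace and stop on an object; "squeeze" is the grip in N (left out, the last holds). Time passes only in rows, so rows that do not move let the fingers close. It gives the time, the measured TCP pose, the force, the opening and the grip force at its end, in the units of the state.
- telemetry.get_obs(): the state, without advancing time (a new reading comes with each control period).
- eyes.read_camera(name): name is "scene" or "top"; returns a dict with "pixels" (400x640x3 uint8, red, green, blue), "mtx" (3x3 intrinsics, pixels), "origin" and "orientation" of the camera in the world. Camera axes: x right, y down, z forward; pixel columns grow to the right and rows downward; lengths in m; the calibration is good to about 2 mm. A picture is of the moment at which its call begins. There is no depth.
- env.sign_off(): hands the job in; it is judged then, once.
Trained networks look in a picture, given as the dict that the camera call returned (one of the last four; its "shot" number tells which), for a name from the list of things; names that differ only in an ending like _2 or _b are one class to them, and where a whole thing is asked for, a point or a joint stands for the part that bears it (a point fixed in the world has none). Each returns a list of dicts, best first, with "p" (0 to 1); they miss things now and then, are a little off and sometimes report something else, mostly with a low value. They report only what shows in the picture. A call takes as long as a camera call.
- models.search_frame(picture, target): "centre" ([column, row] in pixels, amid what is visible of it).
- models.cut_out(picture, target): "pixels" (400x640 bool, what is visible of it) and "centre" ([column, row] in pixels, amid what is visible of it).
The state is a dict: "time_s": time; "qpos": joint angles; "joint_velocities": joint speeds; "effort": joint torques, N m; "tool_pos": TCP position; "tool_rot": TCP orientation; "force": force on the tool from outside, world axes, zero at the start; "wrist_torque": the same for the moment, N m; "grip_width": finger opening in m; "grasp_force": force on a finger pad.
Only numpy, scipy, OpenCV 4.12 (cv2) and the standard library are available. Lean on these libraries where they do the work, as an engineer would, in place of code of your own. Each camera call takes 0.05 s, during which the arm holds its last target. There are 200 camera calls.

## Working session

There is one attempt and no reset: what is moved stays moved. The work goes in short steps, Python scripts to look and compute and a tool call to move; the robot and the scene stay as the last step left them, time stands still between calls to the robot, and variables do not carry over. Pictures are saved under pics/ and viewed, at most 10 in all, crops included, and the job is handed in when it is done.

Besides the shell and the picture viewer there is one more tool, called after ">>>" as name(argument=value, ...), one argument or row to a line, values as JSON. drive_tool: Moves the arm, as the interface text tells. Its arguments: {"type":"object","properties":{"angular":{"type":"array","items":{"type":"array","items":{"type":"number"}}},"delta_pos":{"type":"array","items":{"type":"array","items":{"type":"number"}}},"gripper":{"type":"array","items":{"type":"number"}},"squeeze":{"type":"number"}},"required":["angular","delta_pos","gripper"]}

```bash
mkdir -p pics; cat > h.py <<'E'
import numpy as np, cv2
from cell import telemetry, eyes, env, models
from scipy.spatial.transform import Rotation as R
def cam(n):
    return eyes.read_camera(n)
def Rm(p):
    o=np.array(p["orientation"],float)
    if o.shape==(3,3): return o
    return R.from_euler('xyz',o,degrees=True).as_matrix()
def ray(p,px,z):
    d=Rm(p)@np.linalg.solve(p["mtx"],[px[0],px[1],1.]); o=np.array(p["origin"])
    return o+d*(z-o[2])/d[2]
def proj(p,X):
    c=Rm(p).T@(np.array(X)-p["origin"]); u=p["mtx"]@c; return u[:2]/u[2]
def save(p,n): cv2.imwrite(f"pics/{n}.png",p["pixels"][:,:,::-1])
E
python3 - <<'E'
from h import *
print(env.finger_overhang, telemetry.get_obs())
H=dict(binder=.01,green_leaf=.03,green_tab=.031,yellow_tab=.0278,carousel_base=.006,carousel=.024,green_jar=.082,tumbler=.045,jigger=.04,coasters=.022)
for n in ("top","scene"):
    p=cam(n); save(p,n+"0"); print(n,p["origin"],p["orientation"],p["mtx"].tolist())
    for k,z in H.items():
        r=models.search_frame(p,k)[:2]
        for a in r: print(k,round(a["p"],2),np.round(a["centre"]),ray(p,a["centre"],z).round(3))
E
```

```text
0.014 {'time_s': 0.0, 'qpos': array([72.88597089, 18.4389469 , -4.01676584, 83.1772814 ,  1.29682424,
       78.54100071, -3.26043062]), 'joint_velocities': array([-0.05618404, -0.04851654,  0.0050509 , -0.01220124,  0.05431259,
       -0.05462169,  0.07276528]), 'effort': array([-5.96306927e-04, -4.91287279e+01, -4.04296154e-01, -3.12527132e+01,
       -6.40406460e-02,  4.37662506e-02,  1.70614076e-04]), 'tool_pos': array([ 0.19978392, -0.61790313,  0.20774216]), 'tool_rot': array([-1.79888126e+02,  7.29626869e-03,  1.79249435e+01]), 'force': array([ 0.25228963,  0.16477199, -0.10023925]), 'wrist_torque': array([-0.01982033, -0.00382085, -0.00749348]), 'grasp_force': 0.0, 'grip_width': 0.08709106702461321}
top [0.51900709 0.09205598 1.23640961] [-176.97915869   -1.05404787  -89.3423859 ] [[399.6068920049529, 0.0, 313.78091682995034], [0.0, 399.6068920049529, 195.86493598388398], [0.0, 0.0, 1.0]]
binder 0.76 [384. 215.] [ 0.528 -0.146  0.01 ]
green_leaf 0.98 [409. 210.] [ 0.545 -0.217  0.03 ]
green_tab 0.78 [408. 208.] [ 0.55  -0.216  0.031]
yellow_tab 0.6 [431. 206.] [ 0.556 -0.285 
[... 370 characters left out ...]
.98909253] [-1.37623466e+02  5.36104365e-02  1.36781442e+02] [[467.1584483709622, 0.0, 329.46924947782304], [0.0, 467.1584483709622, 196.9902342565556], [0.0, 0.0, 1.0]]
binder 0.73 [298. 166.] [ 0.54  -0.126  0.01 ]
green_leaf 0.85 [280. 150.] [ 0.545 -0.198  0.03 ]
green_tab 0.59 [280. 148.] [ 0.54  -0.208  0.031]
green_tab 0.42 [425. 252.] [0.523 0.347 0.031]
yellow_tab 0.48 [259. 142.] [ 0.568 -0.274  0.028]
carousel_base 0.63 [426. 252.] [0.506 0.34  0.006]
carousel_base 0.41 [325. 269.] [0.729 0.199 0.006]
carousel 0.75 [426. 248.] [0.508 0.339 0.024]
green_jar 0.78 [425. 250.] [0.552 0.361 0.082]
jigger 0.83 [282. 241.] [0.765 0.081 0.04 ]
coasters 0.65 [324. 270.] [0.739 0.208 0.022]
```

```bash
python3 - <<'E'
import cv2
a=cv2.imread("pics/top0.png"); cv2.imwrite("pics/t0c.png",cv2.resize(a[100:290,180:460],None,fx=2.85,fy=2.85,interpolation=2))
E
```

```text
(no output)
```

View pics/t0c.png

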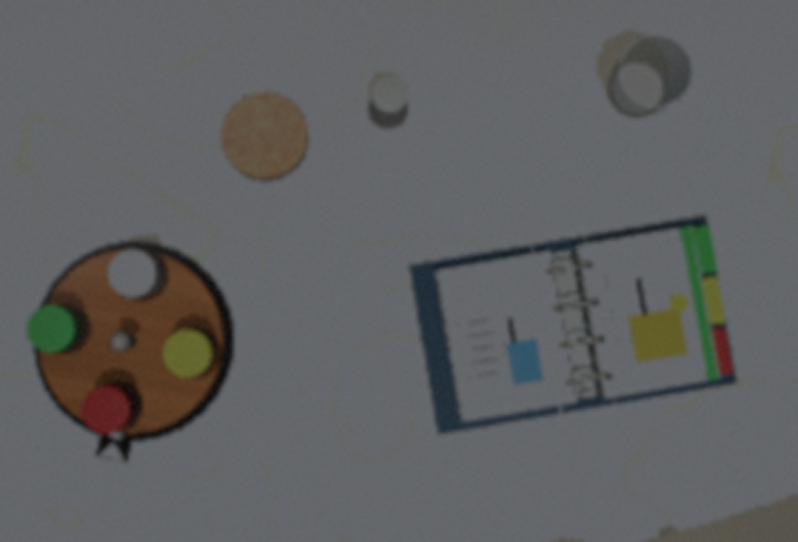

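```bash
cat >> h.py <<'E'
def blob(p,lo,hi,box,k=0):
    h=cv2.cvtColor(p["pixels"],cv2.COLOR_RGB2HSV); m=cv2.inRange(h,np.array(lo),np.array(hi)); z=np.zeros_like(m)
    x0,y0,x1,y1=box; z[y0:y1,x0:x1]=m[y0:y1,x0:x1]
    n,l,s,c=cv2.connectedComponentsWithStats(z); i=1+np.argmax(s[1:,4]); return c[i],s[i],l==i
E
python3 - <<'E'
from h import *
p=cam("top")
box=(320,170,445,255)
for n,lo,hi,z in (("yel",(22,90,40),(34,255,255),.0278),("red",(0,120,30),(9,255,255),.028)):
    b=(424,170,445,255)
    c,s,m=blob(p,lo,hi,b); print(n,c,s,ray(p,c,z).round(4))
c,s,m=blob(p,(40,90,40),(80,255,255),(405,170,445,255)); r=cv2.minAreaRect(np.argwhere(m)[:,::-1].astype(np.float32)); print("green",c,s,r)
c,s,m=blob(p,(100,60,20),(125,255,90),box)
h=cv2.cvtColor(p["pixels"],cv2.COLOR_RGB2HSV); mm=cv2.inRange(h,np.array((100,60,20)),np.array((125,255,90)));mm[:,:320]=0;mm[:,445:]=0;mm[:170]=0;mm[255:]=0
r=cv2.minAreaRect(np.argwhere(mm>0)[:,::-1].astype(np.float32)); bp=cv2.boxPoints(r)
W=np.array([ray(p,q,.002) for q in bp]); print("navy",bp.round(1).tolist(),W.round(4).tolist(),"ctr",W.mean(0),[np.linalg.norm(W[i]-W[i-1]).round(4) for i in range(4)], [np.degrees(np.arctan2(*(W[i]-W[i-1])[[1,0]])).round(1) for i in range(4)])
cb=(185,180,270,265)
for n,lo,hi in (("g",(40,90,40),(80,255,255)),("r",(0,170,60),(6,255,255)),("y",(22,110,60),(34,255,255)),("w",(0,0,105),(180,40,255))):
    c,s,m=blob(p,lo,hi,cb); print(n,c,s,ray(p,c,.082).round(4))
r=models.cut_out(p,"carousel_base")[0]; ys,xs=np.nonzero(r["pixels"]); print(xs.min(),xs.max(),ys.min(),ys.max())
E
```

```text
yel [430.         204.87012987] [427 197   7  17  77] [ 0.56   -0.2833  0.0278]
red [432.825 222.45 ] [431 216   5  15  40] [ 0.5068 -0.2917  0.028 ]
green [425.44522968 198.39575972] [419 179  13  55 283] ((428.049072265625, 205.42828369140625), (55.286556243896484, 9.521573066711426), 79.3803482055664)
navy [[323.70001220703125, 193.1999969482422], [427.20001220703125, 175.1999969482422], [437.29998779296875, 233.5], [333.79998779296875, 251.5]] [[0.5932, 0.0394, 0.002], [0.6532, -0.2828, 0.002], [0.4724, -0.3136, 0.002], [0.4141, 0.0065, 0.002]] ctr [ 0.53321367 -0.13760298  0.002     ] [np.float64(0.1821), np.float64(0.3278), np.float64(0.1834), np.float64(0.3254)] [np.float64(10.4), np.float64(-79.4), np.float64(-170.3), np.float64(100.3)]
g [198.11587983 215.02575107] [190 207  17  17 233] [0.521 0.403 0.082]
r [212.6097561  240.65853659] [209 235  10  14  41] [0.4482 0.3597 0.082 ]
y [245.20901639 223.5204918 ] [237 215  18  18 244] [0.4981 0.2677 0.082 ]
w [237.59108911 238.62871287] [ 185  180   85   85 2020] [0.4547 0.2886 0.082 ]
189 261 184 260
```

```bash
cat >> h.py <<'E'
B=np.array([.534,-.1375,0]); yb=np.radians(10.2); ex=np.array([np.cos(yb),np.sin(yb),0]); ey=np.array([-np.sin(yb),np.cos(yb),0]); ez=np.array([0,0,1.])
def lp(s,z,a,x=57):  # binder-plane pose, mm, deg
    a=np.radians(a); zt=np.sin(a)*ey-np.cos(a)*ez; yt=-(np.cos(a)*ey+np.sin(a)*ez)
    return B+(x*ex+s*ey+z*ez)/1000, np.column_stack([ex,yt,zt])
def arc(th,rho): # TCP on arc
    t=np.radians(th); return lp(-rho*np.cos(t),30+rho*np.sin(t),40*(1-(th-3.4)/86.6))
def cur():
    o=telemetry.get_obs(); return np.array(o["tool_pos"]),R.from_euler('xyz',o["tool_rot"],degrees=True).as_matrix()
def rows(start,targets,n):
    """per leg: linear pos, slerp; n rows each; prints delta cm (tool axes before the turn) and rotvec"""
    (p,r)=start; A=[];D=[]
    for (q,s),k in zip(targets,n):
        rv=R.from_matrix(r.T@s).as_rotvec()
        p0,r0=p,r
        for i in range(1,k+1):
            pn=p0+(q-p0)*i/k; rn=r0@R.from_rotvec(rv*i/k).as_matrix()
            D.append((r.T@(pn-p)*100).round(2).tolist()); A.append(R.from_matrix(r.T@rn).as_rotvec().round(3).tolist()); p,r=pn,rn
    return A,D
def pose_in_binder():
    p,r=cur(); d=(p-B)*1000; zt=r[:,2]; return dict(x=(d@ex).round(1),s=(d@ey).round(1),z=d[2].round(1),alpha=np.degrees(np.arctan2(zt@ey,-zt[2])).round(1),xt=(r[:,0]@np.column_stack([ex,ey,ez])).round(3))
E
python3 - <<'E'
from h import *
st=(np.array([.2,-.618,.209]),R.from_euler('xyz',[-180,0,17.924],degrees=True).as_matrix())
A,D=rows(st,[lp(-181,150,40)],[16]); print(A[0],"\n",D)
E
```

```text
[0.044, 0.003, 0.008] 
 [[3.11, -1.05, 0.37], [3.1, -1.05, 0.42], [3.09, -1.06, 0.48], [3.08, -1.06, 0.53], [3.07, -1.06, 0.59], [3.06, -1.06, 0.64], [3.05, -1.06, 0.7], [3.04, -1.05, 0.75], [3.03, -1.04, 0.81], [3.02, -1.03, 0.86], [3.01, -1.01, 0.92], [3.0, -1.0, 0.97], [2.99, -0.98, 1.02], [2.97, -0.96, 1.07], [2.96, -0.93, 1.12], [2.95, -0.91, 1.17]]
```

>>> drive_tool(
  angular=[
    [0.044, 0.003, 0.008],
    [0.044, 0.003, 0.008],
    [0.044, 0.003, 0.008],
    [0.044, 0.003, 0.008],
    [0.044, 0.003, 0.008],
    [0.044, 0.003, 0.008],
    [0.044, 0.003, 0.008],
    [0.044, 0.003, 0.008],
    [0.044, 0.003, 0.008],
    [0.044, 0.003, 0.008],
    [0.044, 0.003, 0.008],
    [0.044, 0.003, 0.008],
    [0.044, 0.003, 0.008],
    [0.044, 0.003, 0.008],
    [0.044, 0.003, 0.008],
    [0.044, 0.003, 0.008],
    [0, 0, 0],
    [0, 0, 0],
  ],
  delta_pos=[
    [3.11, -1.05, 0.37],
    [3.1, -1.05, 0.42],
    [3.09, -1.06, 0.48],
    [3.08, -1.06, 0.53],
    [3.07, -1.06, 0.59],
    [3.06, -1.06, 0.64],
    [3.05, -1.06, 0.7],
    [3.04, -1.05, 0.75],
    [3.03, -1.04, 0.81],
    [3.02, -1.03, 0.86],
    [3.01, -1.01, 0.92],
    [3.0, -1.0, 0.97],
    [2.99, -0.98, 1.02],
    [2.97, -0.96, 1.07],
    [2.96, -0.93, 1.12],
    [2.95, -0.91, 1.17],
    [0, 0, 0],
    [0, 0, 0],
  ],
  gripper=[4, 4, 4, 4, 4, 4, 4, 4, 4, 4, 4, 4, 4, 4, 4, 4, 4, 4],
)

```text
time_s: 3.0
tool_pos: [0.6218, -0.305, 0.1497]
tool_rot: [-139.6, 0.0, 10.3]
force: [0.2, -0.4, 0.1]
grip_width: 0.0401
grasp_force: 0.0
```

```bash
python3 - <<'E'
from h import *
o=telemetry.get_obs(); print(pose_in_binder(),o["qpos"].round(1),o["grip_width"],o["force"])
A,D=rows(cur(),[lp(-181,150,40),lp(-181.3,84.6,40),lp(-142.7,38.6,40)],[2,4,6]); print(A,"\n",D)
E
```

```text
{'x': np.float64(56.8), 's': np.float64(-180.4), 'z': np.float64(149.7), 'alpha': np.float64(40.4), 'xt': array([ 1.   ,  0.002, -0.   ])} [ 44.6  51.4 -15.   50.9 -17.7 106.8 -48.5] 0.04014119579923242 [ 0.166441   -0.37756923  0.10126983]
[[-0.004, 0.001, 0.001], [-0.004, 0.001, 0.001], [0.0, 0.0, -0.0], [0.0, 0.0, -0.0], [0.0, 0.0, -0.0], [0.0, 0.0, -0.0], [0.0, 0.0, -0.0], [0.0, 0.0, -0.0], [0.0, 0.0, -0.0], [0.0, 0.0, -0.0], [0.0, 0.0, -0.0], [0.0, 0.0, -0.0]] 
 [[0.01, 0.01, -0.03], [0.01, 0.01, -0.03], [-0.0, 1.06, 1.25], [0.0, 1.06, 1.25], [0.0, 1.06, 1.25], [-0.0, 1.06, 1.25], [-0.0, -0.0, 1.0], [-0.0, -0.0, 1.0], [-0.0, -0.0, 1.0], [0.0, -0.0, 1.0], [-0.0, -0.0, 1.0], [-0.0, -0.0, 1.0]]
```

>>> drive_tool(
  angular=[
    [0, 0, 0],
    [0, 0, 0],
    [0, 0, 0],
    [0, 0, 0],
    [0, 0, 0],
  ],
  delta_pos=[
    [0, 1.06, 1.25],
    [0, 1.06, 1.25],
    [0, 1.06, 1.25],
    [0, 1.06, 1.25],
    [0, 0, 0],
  ],
  gripper=[4, 4, 4, 4, 4],
)

```text
time_s: 3.5
tool_pos: [0.6199, -0.3049, 0.0814]
tool_rot: [-139.4, 0.2, 10.2]
force: [-0.2, 0.4, -1.0]
grip_width: 0.0397
grasp_force: 0.0
```

```bash
python3 - <<'E'
from h import *
o=telemetry.get_obs(); print(pose_in_binder(),o["qpos"].round(1),o["force"])
p=cam("scene"); a=p["pixels"][60:230,170:390,::-1]; cv2.imwrite("pics/s1.png",cv2.convertScaleAbs(cv2.resize(a,None,fx=3.5,fy=3.5,interpolation=2),alpha=1.8))
E
```

```text
{'x': np.float64(54.9), 's': np.float64(-180.0), 'z': np.float64(81.4), 'alpha': np.float64(40.6), 'xt': array([ 1.   ,  0.001, -0.004])} [ 44.8  54.  -14.6  54.3 -16.8 101.6 -46. ] [-0.24575814  0.43451117 -1.03521396]
```

View pics/s1.png

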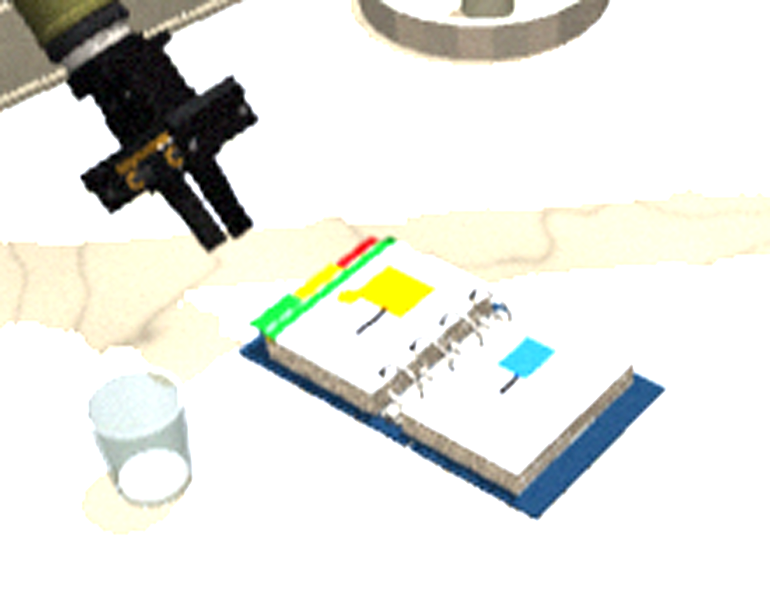

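```bash
python3 - <<'E'
from h import *
o=telemetry.get_obs(); print(pose_in_binder(),o["joint_velocities"].round(2))
A,D=rows(cur(),[lp(-181.3,84.6,40),lp(-143,39.5,40)],[2,6]); print(A,"\n",D)
E
```

```text
{'x': np.float64(55.7), 's': np.float64(-180.3), 'z': np.float64(83.3), 'alpha': np.float64(40.6), 'xt': array([ 1.   ,  0.001, -0.002])} [-0.21 -1.52 -0.58 -2.04 -0.65  0.73 -0.2 ]
[[-0.005, 0.001, -0.0], [-0.005, 0.001, -0.0], [0.0, -0.0, 0.0], [0.0, -0.0, 0.0], [0.0, -0.0, 0.0], [0.0, -0.0, 0.0], [0.0, -0.0, 0.0], [0.0, -0.0, 0.0]] 
 [[0.07, -0.0, -0.08], [0.07, -0.0, -0.08], [0.0, -0.01, 0.99], [0.0, -0.01, 0.99], [0.0, -0.01, 0.99], [-0.0, -0.01, 0.99], [0.0, -0.01, 0.99], [0.0, -0.01, 0.99]]
```

Settling overshoot only. Enter slowly under the tab.

>>> drive_tool(
  angular=[
    [0, 0, 0],
    [0, 0, 0],
    [0, 0, 0],
    [0, 0, 0],
    [0, 0, 0],
    [0, 0, 0],
    [0, 0, 0],
    [0, 0, 0],
    [0, 0, 0],
    [0, 0, 0],
    [0, 0, 0],
    [0, 0, 0],
  ],
  delta_pos=[
    [0, 0, 0.6],
    [0, 0, 0.8],
    [0, 0, 0.8],
    [0, 0, 0.8],
    [0, 0, 0.7],
    [0, 0, 0.6],
    [0, 0, 0.5],
    [0, 0, 0.4],
    [0, 0, 0.3],
    [0, 0, 0.3],
    [0, 0, 0],
    [0, 0, 0],
  ],
  gripper=[4, 4, 4, 4, 4, 4, 4, 4, 4, 4, 4, 4],
)

```text
time_s: 4.75
tool_pos: [0.6153, -0.2686, 0.0413]
tool_rot: [-139.6, -0.1, 10.2]
force: [0.8, 0.1, -0.8]
grip_width: 0.0401
grasp_force: 0.0
```

```bash
python3 - <<'E'
from h import *
o=telemetry.get_obs(); print(pose_in_binder(),o["qpos"].round(1),o["force"])
p=cam("scene"); a=p["pixels"][90:180,200:330,::-1]; cv2.imwrite("pics/s2.png",cv2.convertScaleAbs(cv2.resize(a,None,fx=6,fy=6,interpolation=2),alpha=1.8))
A,D=rows(lp(-143,39,40),[lp(-142.5,54,37),arc(20,145),arc(40,147),arc(60,148),arc(75,149),arc(90,149)],[5,6,6,6,5,5]); 
for i in range(0,len(A)): print(A[i],D[i])
E
```

```text
{'x': np.float64(56.8), 's': np.float64(-143.4), 'z': np.float64(41.3), 'alpha': np.float64(40.4), 'xt': array([1.   , 0.001, 0.001])} [ 44.2  52.4 -15.1  62.1 -17.   94.9 -45.1] [ 0.75493502  0.13306337 -0.76716891]
[-0.01, 0.0, 0.0] [0.0, -0.2, -0.22]
[-0.01, 0.0, -0.0] [0.0, -0.2, -0.23]
[-0.01, -0.0, -0.0] [-0.0, -0.2, -0.23]
[-0.01, 0.0, 0.0] [0.0, -0.19, -0.23]
[-0.01, 0.0, 0.0] [0.0, -0.19, -0.23]
[-0.014, -0.0, 0.0] [-0.0, -0.34, -0.28]
[-0.014, 0.0, -0.0] [0.0, -0.34, -0.28]
[-0.014, -0.0, 0.0] [-0.0, -0.33, -0.29]
[-0.014, 0.0, -0.0] [-0.0, -0.33, -0.29]
[-0.014, 0.0, 0.0] [0.0, -0.32, -0.3]
[-0.014, -0.0, 0.0] [-0.0, -0.32, -0.3]
[-0.027, 0.0, -0.0] [-0.0, -0.73, -0.42]
[-0.027, 0.0, 0.0] [-0.0, -0.72, -0.44]
[-0.027, -0.0, -0.0] [-0.0, -0.71, -0.46]
[-0.027, 0.0, 0.0] [-0.0, -0.7, -0.48]
[-0.027, 0.0, 0.0] [-0.0, -0.68, -0.5]
[-0.027, -0.0, -0.0] [-0.0, -0.67, -0.52]
[-0.027, -0.0, 0.0] [-0.0, -0.81, -0.26]
[-0.027, 0.0, -0.0] [0.0, -0.8, -0.29]
[-0.027, -0.0, -0.0] [-0.0, -0.8, -0.31]
[-0.027, -0.0, -0.0] [-0.0, -0.79, -0.33]
[-0.027, 0.0, 0.0] [0.0, -0.78, -0.35]
[-0.027, -0.0, -0.0] [-0.0, -0.77, -0.37]
[-0.024, 0.0, 0.0] [-0.0, -0.76, -0.14]
[-0.024, 0.0, 0.0] [-0.0, -0.76, -0.15]
[-0.024, -0.0, -0.0] [0.0, -0.76, -0.17]
[-0.024, -0.0, 0.0] [-0.0, -0.75, -0.19]
[-0.024, 0.0, -0.0] [-0.0, -0.75, -0.21]
[-0.024, -0.0, 0.0] [-0.0, -0.78, -0.01]
[-0.024, 0.0, -0.0] [-0.0, -0.78, -0.03]
[-0.024, -0.0, 0.0] [-0.0, -0.78, -0.05]
[-0.024, -0.0, 0.0] [-0.0, -0.78, -0.06]
[-0.024, 0.0, 0.0] [-0.0, -0.77, -0.08]
```

View pics/s2.png

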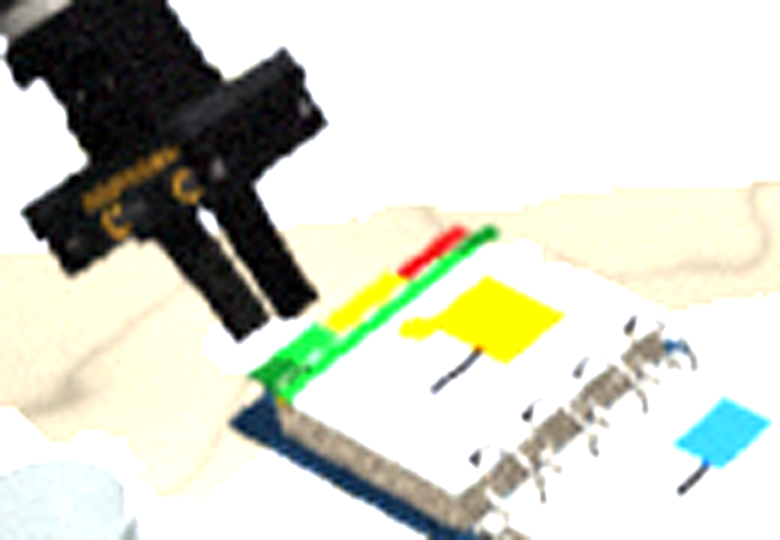

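```bash
python3 - <<'E'
from h import *
p=cam("scene"); q,r=cur(); f=lambda X:(((proj(p,X)-[200,90])*6).round(0))
print(pose_in_binder())
for y in (-20,20): print("tip y",y,[f(q+r@np.array([x,y,14])/1000) for x in (-9,9)])
print("green tab",f(lp(-148,31,0,55)[0]),"yellow",f(lp(-148,27.5,0,0)[0]), "tabedge",f(lp(-157,31,0,80)[0]),f(lp(-157,31,0,30)[0]))
p=cam("top"); a=p["pixels"][150:260,370:470,::-1]; cv2.imwrite("pics/t2.png",cv2.convertScaleAbs(cv2.resize(a,None,fx=5,fy=5,interpolation=2),alpha=1.8))
for y in (-20,20): print("tip y",y,[((proj(p,q+r@np.array([x,y,14])/1000)-[370,150])*5).round() for x in (-9,9)])
E
```

```text
{'x': np.float64(56.8), 's': np.float64(-143.5), 'z': np.float64(41.4), 'alpha': np.float64(40.4), 'xt': array([1.   , 0.001, 0.001])}
tip y -20 [array([333., 346.]), array([309., 365.])]
tip y 20 [array([296., 360.]), array([271., 379.])]
green tab [285. 349.] yellow [359. 298.] tabedge [238. 369.] [306. 317.]
tip y -20 [array([247., 203.]), array([241., 173.])]
tip y 20 [array([283., 197.]), array([278., 168.])]
```

View pics/t2.png

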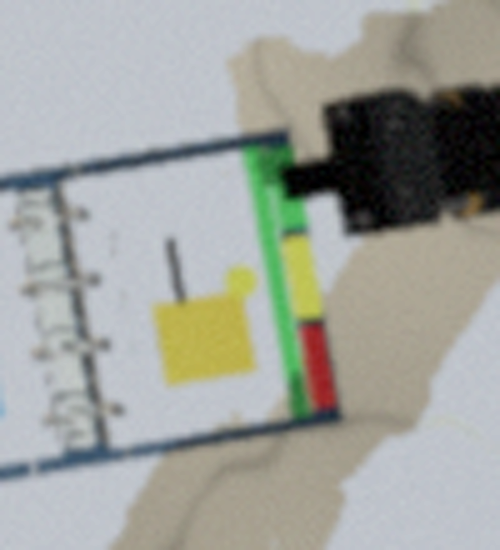

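```bash
python3 - <<'E'
from h import *
q,r=cur()
for n,o,k in (("scene",[200,90],6),("top",[370,150],5)):
    p=cam(n)
    for z in (-56,-30,0,14):
        print(n,z,[((proj(p,q+r@np.array([0,y,z])/1000)-o)*k).round() .tolist() for y in (-95,-35,-20,20,35,95)])
save(p,"t3"); p=cam("scene"); 
h=p["pixels"].max(2); a=cv2.resize(p["pixels"][115:175,215:285,::-1],None,fx=11,fy=10,interpolation=0); cv2.imwrite("pics/s3.png",cv2.convertScaleAbs(a,alpha=1.3))
E
```

```text
scene -56 [[314.0, 204.0], [255.0, 232.0], [241.0, 238.0], [204.0, 255.0], [191.0, 261.0], [140.0, 285.0]]
scene -30 [[345.0, 250.0], [285.0, 276.0], [271.0, 282.0], [234.0, 298.0], [221.0, 304.0], [169.0, 326.0]]
scene 0 [[380.0, 303.0], [320.0, 326.0], [305.0, 332.0], [268.0, 347.0], [254.0, 352.0], [202.0, 373.0]]
scene 14 [[396.0, 327.0], [336.0, 350.0], [321.0, 355.0], [284.0, 369.0], [270.0, 375.0], [217.0, 394.0]]
top -56 [[275.0, 178.0], [333.0, 170.0], [347.0, 168.0], [383.0, 163.0], [396.0, 162.0], [446.0, 155.0]]
top -30 [[235.0, 186.0], [294.0, 178.0], [308.0, 176.0], [344.0, 171.0], [357.0, 169.0], [408.0, 162.0]]
top 0 [[191.0, 194.0], [250.0, 186.0], [264.0, 184.0], [301.0, 179.0], [314.0, 177.0], [365.0, 170.0]]
top 14 [[171.0, 198.0], [230.0, 190.0], [244.0, 188.0], [281.0, 183.0], [294.0, 181.0], [345.0, 174.0]]
```

View pics/s3.png

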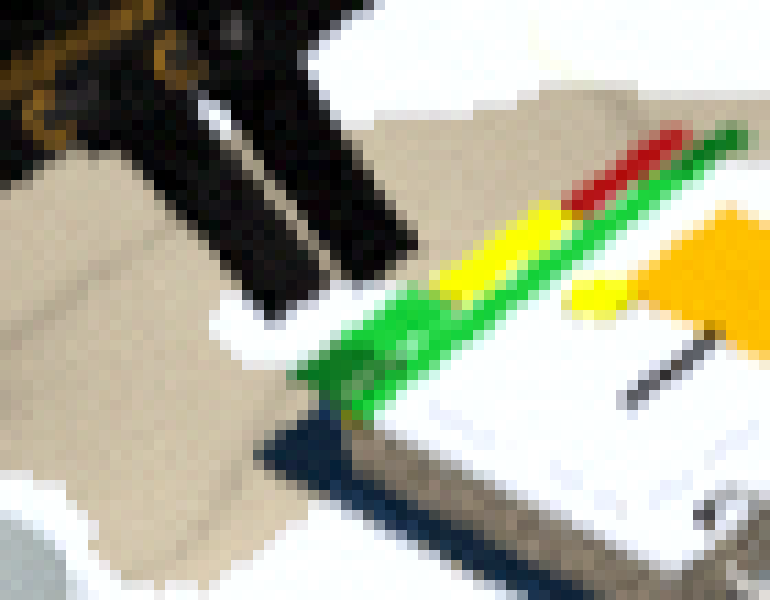

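```bash
python3 - <<'E'
from h import *
t=cam("top"); s=cam("scene"); q,r=cur()
def tri(a,b):
    A=[];y=[]
    for p,px in ((t,a),(s,b)):
        d=Rm(p)@np.linalg.solve(p["mtx"],[px[0],px[1],1.]); d/=np.linalg.norm(d); M=np.eye(3)-np.outer(d,d); A.append(M); y.append(M@p["origin"])
    X,res,*_=np.linalg.lstsq(np.vstack(A),np.hstack(y),rcond=None); return X.round(4),np.sqrt(res)
X,e=tri((427,186),(251.5,141)); print("upper tip",X,e,"tool frame mm",(r.T@(X-q)*1000).round(1))
# colour checks
cy,sy,_=blob(s,(22,90,40),(34,255,255),(250,130,275,147)); print("yel scene",cy,sy); print(tri((430,204.9),cy))
c1,_,_=blob(s,(0,120,30),(9,255,255),(255,120,285,147)); print(tri((432.8,222.45),c1))
g1,_,_=blob(s,(40,90,40),(80,255,255),(380,200,480,300)); print("jar",tri((198.1,215),g1))
print(telemetry.get_obs()["qpos"],q)
E
```

```text
upper tip [ 0.6107 -0.2583  0.0688] [0.00684536] tool frame mm [ -2.7 -26.1 -13.9]
yel scene [260.0877193  139.64912281] [254 135  13  11  57]
(array([ 0.5596, -0.2831,  0.0274]), array([0.00065534]))
(array([ 0.5062, -0.2914,  0.0267]), array([0.00117208]))
jar (array([0.5199, 0.4074, 0.0716]), array([0.00275122]))
[ 44.19907577  52.39974907 -15.12732483  62.06886821 -16.96272607
  94.913819   -45.08973583] [ 0.61527899 -0.2685172   0.04126276]
```

>>> drive_tool(
  angular=[
    [0, 0, 0],
    [0, 0, 0],
    [0, 0, 0],
    [0, 0, 0],
    [0, 0, 0],
    [0, 0, 0],
    [0, 0, 0],
    [0, 0, 0],
    [0, 0, 0],
    [0, 0, 0],
  ],
  delta_pos=[
    [0, 0, 0.3],
    [0, 0, 0.4],
    [0, 0, 0.4],
    [0, 0, 0.4],
    [0, 0, 0.4],
    [0, 0, 0.4],
    [0, 0, 0.3],
    [0, 0, 0.2],
    [0, 0, 0],
    [0, 0, 0],
  ],
  gripper=[4, 4, 4, 4, 4, 4, 4, 4, 4, 4],
)

```text
time_s: 6.15
tool_pos: [0.6121, -0.2507, 0.02]
tool_rot: [-139.6, -0.1, 10.2]
force: [0.5, -0.0, -0.1]
grip_width: 0.0398
grasp_force: 0.0
```

```bash
python3 - <<'E'
from h import *
o=telemetry.get_obs(); print(pose_in_binder(),o["force"])
p=cam("scene"); t=cam("top")
a=cv2.resize(p["pixels"][115:175,215:285,::-1],None,fx=7,fy=7,interpolation=0); b=cv2.resize(t["pixels"][165:225,390:420+35,::-1],None,fx=4.6,fy=7,interpolation=0)
cv2.imwrite("pics/s4.png",cv2.convertScaleAbs(np.hstack([a,b]),alpha=1.4))
E
```

```text
{'x': np.float64(56.8), 's': np.float64(-125.2), 'z': np.float64(20.0), 'alpha': np.float64(40.4), 'xt': array([1.   , 0.001, 0.001])} [ 0.51078191 -0.03531636 -0.14399539]
```

View pics/s4.png

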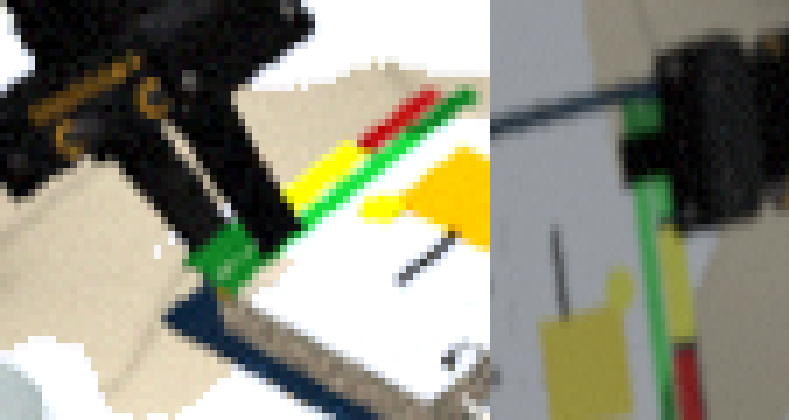

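```bash
cat >> h.py <<'E'
_lp=lp
def lp(s,z,a,x=57):
    q,r=_lp(s,z,a,x); return q+.028*r[:,2], r
E
python3 - <<'E'
from h import *
A,D=rows(cur(),[lp(-142.7,54,38),arc(20,145),arc(40,147),arc(60,148),arc(75,149),arc(90,149)],[6,6,8,8,6,6]); 
for i in range(0,len(A)): print([round(A[i][0],3)],D[i])
E
```

```text
[-0.007] [0.0, -0.13, -0.15]
[-0.007] [0.0, -0.13, -0.15]
[-0.007] [0.0, -0.13, -0.15]
[-0.007] [0.0, -0.12, -0.15]
[-0.007] [0.0, -0.12, -0.15]
[-0.007] [0.0, -0.12, -0.16]
[-0.016] [0.0, -0.3, -0.27]
[-0.016] [0.0, -0.3, -0.28]
[-0.016] [0.0, -0.29, -0.28]
[-0.016] [0.0, -0.29, -0.29]
[-0.016] [0.0, -0.28, -0.29]
[-0.016] [0.0, -0.28, -0.3]
[-0.02] [0.0, -0.49, -0.32]
[-0.02] [-0.0, -0.49, -0.33]
[-0.02] [0.0, -0.48, -0.34]
[-0.02] [0.0, -0.47, -0.35]
[-0.02] [0.0, -0.47, -0.36]
[-0.02] [0.0, -0.46, -0.37]
[-0.02] [-0.0, -0.45, -0.38]
[-0.02] [0.0, -0.44, -0.39]
[-0.02] [0.0, -0.55, -0.2]
[-0.02] [-0.0, -0.55, -0.21]
[-0.02] [0.0, -0.54, -0.22]
[-0.02] [0.0, -0.54, -0.24]
[-0.02] [-0.0, -0.53, -0.25]
[-0.02] [0.0, -0.53, -0.26]
[-0.02] [-0.0, -0.52, -0.27]
[-0.02] [0.0, -0.52, -0.28]
[-0.02] [0.0, -0.58, -0.12]
[-0.02] [-0.0, -0.58, -0.13]
[-0.02] [0.0, -0.57, -0.14]
[-0.02] [0.0, -0.57, -0.15]
[-0.02] [-0.0, -0.57, -0.16]
[-0.02] [0.0, -0.57, -0.17]
[-0.02] [0.0, -0.59, -0.01]
[-0.02] [0.0, -0.59, -0.02]
[-0.02] [0.0, -0.59, -0.03]
[-0.02] [-0.0, -0.59, -0.05]
[-0.02] [0.0, -0.59, -0.06]
[-0.02] [0.0, -0.59, -0.07]
```

>>> drive_tool(
  angular=[
    [-0.007, 0, 0],
    [-0.007, 0, 0],
    [-0.007, 0, 0],
    [-0.007, 0, 0],
    [-0.007, 0, 0],
    [-0.007, 0, 0],
    [-0.016, 0, 0],
    [-0.016, 0, 0],
    [-0.016, 0, 0],
    [-0.016, 0, 0],
    [-0.016, 0, 0],
    [-0.016, 0, 0],
    [0, 0, 0],
    [0, 0, 0],
  ],
  delta_pos=[
    [0, -0.13, -0.15],
    [0, -0.13, -0.15],
    [0, -0.13, -0.15],
    [0, -0.12, -0.15],
    [0, -0.12, -0.15],
    [0, -0.12, -0.16],
    [0, -0.3, -0.27],
    [0, -0.3, -0.28],
    [0, -0.29, -0.28],
    [0, -0.29, -0.29],
    [0, -0.28, -0.29],
    [0, -0.28, -0.3],
    [0, 0, 0],
    [0, 0, 0],
  ],
  gripper=[4, 4, 4, 4, 4, 4, 4, 4, 4, 4, 4, 4, 4, 4],
)

```text
time_s: 7.65
tool_pos: [0.6115, -0.2454, 0.0561]
tool_rot: [-147.5, -0.1, 10.3]
force: [0.3, -1.2, -1.3]
grip_width: 0.0397
grasp_force: 0.2
```

```bash
python3 - <<'E'
from h import *
o=telemetry.get_obs(); print(pose_in_binder(),o["force"])
p=cam("scene"); t=cam("top")
a=cv2.resize(p["pixels"][85:175,205:310,::-1],None,fx=5,fy=5,interpolation=0); b=cv2.resize(t["pixels"][165:255,360:420+25,::-1],None,fx=3,fy=5,interpolation=0)
cv2.imwrite("pics/s5.png",cv2.convertScaleAbs(np.hstack([a,b]),alpha=1.4))
E
```

```text
{'x': np.float64(57.2), 's': np.float64(-119.9), 'z': np.float64(56.1), 'alpha': np.float64(32.5), 'xt': array([1.   , 0.002, 0.001])} [ 0.29096555 -1.15399451 -1.30271578]
```

View pics/s5.png

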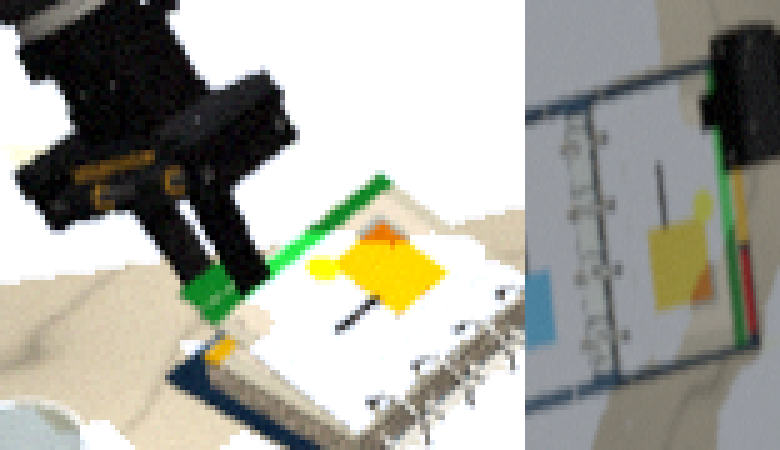

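>>> drive_tool(
  angular=[
    [-0.02, 0, 0],
    [-0.02, 0, 0],
    [-0.02, 0, 0],
    [-0.02, 0, 0],
    [-0.02, 0, 0],
    [-0.02, 0, 0],
    [-0.02, 0, 0],
    [-0.02, 0, 0],
    [-0.02, 0, 0],
    [-0.02, 0, 0],
    [-0.02, 0, 0],
    [-0.02, 0, 0],
    [-0.02, 0, 0],
    [-0.02, 0, 0],
    [-0.02, 0, 0],
    [-0.02, 0, 0],
    [0, 0, 0],
  ],
  delta_pos=[
    [0, -0.49, -0.32],
    [0, -0.49, -0.33],
    [0, -0.48, -0.34],
    [0, -0.47, -0.35],
    [0, -0.47, -0.36],
    [0, -0.46, -0.37],
    [0, -0.45, -0.38],
    [0, -0.44, -0.39],
    [0, -0.55, -0.2],
    [0, -0.55, -0.21],
    [0, -0.54, -0.22],
    [0, -0.54, -0.24],
    [0, -0.53, -0.25],
    [0, -0.53, -0.26],
    [0, -0.52, -0.27],
    [0, -0.52, -0.28],
    [0, 0, 0],
  ],
  gripper=[4, 4, 4, 3.8, 3.8, 3.6, 3.6, 3.4, 3.4, 3.2, 3.2, 3, 3, 3, 3, 3, 3],
)

```text
time_s: 9.45
tool_pos: [0.6023, -0.1918, 0.1324]
tool_rot: [-165.9, -0.1, 10.4]
force: [0.5, -0.7, 0.2]
grip_width: 0.0301
grasp_force: 0.1
```

```bash
python3 - <<'E'
from h import *
o=telemetry.get_obs(); print(pose_in_binder(),o["force"],o["grasp_force"],o["qpos"].round(1))
p=cam("scene"); a=cv2.resize(p["pixels"][55:195,185:325,::-1],None,fx=4,fy=4,interpolation=0)
cv2.imwrite("pics/s6.png",cv2.convertScaleAbs(a,alpha=1.4))
A,D=rows(cur(),[arc(75,149),arc(90,149),arc(105,149)],[6,6,6]); 
for i in range(0,len(A)): print(A[i],D[i])
E
```

```text
{'x': np.float64(57.6), 's': np.float64(-65.6), 'z': np.float64(132.4), 'alpha': np.float64(14.1), 'xt': array([1.   , 0.003, 0.003])} [ 0.47676198 -0.73535465  0.20492701] 0.0536470947554335 [ 33.1  25.6 -14.4  84.2  -6.2  78.  -58.1]
[-0.021, -0.0, 0.0] [-0.0, -0.56, -0.1]
[-0.021, -0.0, 0.0] [-0.0, -0.56, -0.12]
[-0.021, -0.0, 0.0] [-0.0, -0.56, -0.13]
[-0.021, -0.0, 0.0] [-0.0, -0.56, -0.14]
[-0.021, -0.0, 0.0] [-0.0, -0.55, -0.15]
[-0.021, -0.0, 0.0] [-0.0, -0.55, -0.16]
[-0.02, 0.0, 0.0] [0.0, -0.59, -0.01]
[-0.02, 0.0, -0.0] [0.0, -0.59, -0.02]
[-0.02, -0.0, 0.0] [0.0, -0.59, -0.03]
[-0.02, 0.0, -0.0] [-0.0, -0.59, -0.05]
[-0.02, -0.0, 0.0] [0.0, -0.59, -0.06]
[-0.02, -0.0, 0.0] [0.0, -0.59, -0.07]
[-0.02, 0.0, 0.0] [0.0, -0.59, 0.08]
[-0.02, 0.0, -0.0] [0.0, -0.59, 0.07]
[-0.02, 0.0, -0.0] [-0.0, -0.59, 0.06]
[-0.02, -0.0, -0.0] [0.0, -0.59, 0.05]
[-0.02, 0.0, 0.0] [0.0, -0.59, 0.03]
[-0.02, 0.0, 0.0] [0.0, -0.59, 0.02]
```

View pics/s6.png

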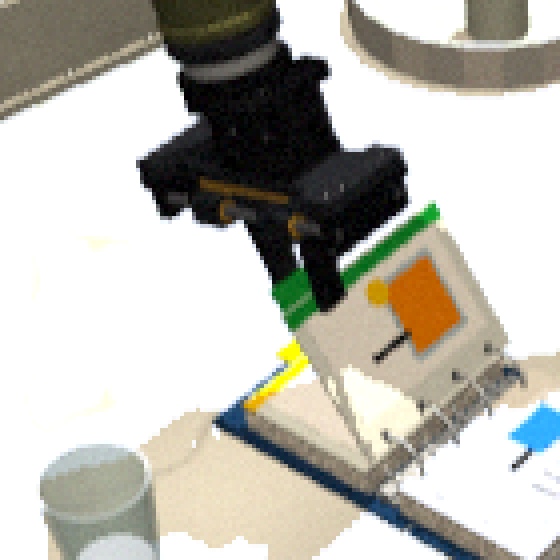

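>>> drive_tool(
  angular=[
    [-0.021, 0, 0],
    [-0.021, 0, 0],
    [-0.021, 0, 0],
    [-0.021, 0, 0],
    [-0.021, 0, 0],
    [-0.021, 0, 0],
    [-0.02, 0, 0],
    [-0.02, 0, 0],
    [-0.02, 0, 0],
    [-0.02, 0, 0],
    [-0.02, 0, 0],
    [-0.02, 0, 0],
    [-0.02, 0, 0],
    [-0.02, 0, 0],
    [-0.02, 0, 0],
    [-0.02, 0, 0],
    [-0.02, 0, 0],
    [-0.02, 0, 0],
    [0, 0, 0],
  ],
  delta_pos=[
    [0, -0.56, -0.1],
    [0, -0.56, -0.12],
    [0, -0.56, -0.13],
    [0, -0.56, -0.14],
    [0, -0.55, -0.15],
    [0, -0.55, -0.16],
    [0, -0.59, -0.01],
    [0, -0.59, -0.02],
    [0, -0.59, -0.03],
    [0, -0.59, -0.05],
    [0, -0.59, -0.06],
    [0, -0.59, -0.07],
    [0, -0.59, 0.08],
    [0, -0.59, 0.07],
    [0, -0.59, 0.06],
    [0, -0.59, 0.05],
    [0, -0.59, 0.03],
    [0, -0.59, 0.02],
    [0, 0, 0],
  ],
  gripper=[2.8, 2.6, 2.4, 2.4, 2.4, 2.4, 2.4, 2.4, 2.4, 2.4, 2.4, 2.4, 2.4, 2.4, 2.4, 2.4, 2.4, 2.4, 2.4],
)

```text
time_s: 11.4
tool_pos: [0.5834, -0.0913, 0.1452]
tool_rot: [173.2, -0.0, 10.4]
force: [0.5, -0.5, -0.4]
grip_width: 0.0237
grasp_force: 0.1
```

```bash
python3 - <<'E'
from h import *
o=telemetry.get_obs(); print(pose_in_binder(),o["force"],o["grasp_force"],o["qpos"].round(1))
p=cam("scene"); a=cv2.resize(p["pixels"][45:195,215:355,::-1],None,fx=3.5,fy=3.5,interpolation=0)
cv2.imwrite("pics/s7.png",cv2.convertScaleAbs(a,alpha=1.4))
A,D=rows(cur(),[arc(120,148),arc(140,147),arc(160,145),lp(142.7,57,-38),lp(142.7,40,-40)],[6,8,8,6,6]); 
for i in range(0,len(A)): print(A[i],D[i])
E
```

```text
{'x': np.float64(56.8), 's': np.float64(36.8), 'z': np.float64(145.2), 'alpha': np.float64(-6.8), 'xt': array([1.   , 0.004, 0.001])} [ 0.52278543 -0.49581212 -0.41364068] 0.07171888726588804 [ 17.1  12.8 -17.3  98.3  11.2  68.5 -83.3]
[-0.02, -0.0, 0.0] [0.01, -0.56, 0.17]
[-0.02, -0.0, 0.0] [0.01, -0.56, 0.16]
[-0.02, -0.0, 0.0] [0.01, -0.56, 0.15]
[-0.02, -0.0, 0.0] [0.01, -0.57, 0.14]
[-0.02, -0.0, 0.0] [0.01, -0.57, 0.13]
[-0.02, -0.0, 0.0] [0.01, -0.57, 0.12]
[-0.02, -0.0, 0.0] [0.0, -0.51, 0.29]
[-0.02, -0.0, -0.0] [-0.0, -0.52, 0.28]
[-0.02, -0.0, -0.0] [0.0, -0.52, 0.27]
[-0.02, 0.0, -0.0] [-0.0, -0.53, 0.26]
[-0.02, -0.0, 0.0] [0.0, -0.53, 0.25]
[-0.02, -0.0, -0.0] [0.0, -0.54, 0.24]
[-0.02, -0.0, 0.0] [-0.0, -0.54, 0.22]
[-0.02, -0.0, 0.0] [0.0, -0.55, 0.21]
[-0.02, -0.0, 0.0] [0.0, -0.44, 0.4]
[-0.02, 0.0, 0.0] [-0.0, -0.44, 0.39]
[-0.02, -0.0, -0.0] [0.0, -0.45, 0.38]
[-0.02, 0.0, 0.0] [0.0, -0.46, 0.37]
[-0.02, 0.0, -0.0] [0.0, -0.47, 0.36]
[-0.02, -0.0, 0.0] [0.0, -0.47, 0.35]
[-0.02, 0.0, -0.0] [-0.0, -0.48, 0.34]
[-0.02, -0.0, 0.0] [0.0, -0.49, 0.33]
[-0.016, 0.0, 0.0] [0.0, -0.25, 0.26]
[-0.016, 0.0, -0.0] [0.0, -0.25, 0.25]
[-0.016, -0.0, 0.0] [0.0, -0.25, 0.25]
[-0.016, -0.0, -0.0] [0.0, -0.26, 0.25]
[-0.016, 0.0, 0.0] [0.0, -0.26, 0.24]
[-0.016, 0.0, -0.0] [0.0, -0.27, 0.24]
[-0.006, 0.0, -0.0] [-0.0, -0.16, 0.22]
[-0.006, 0.0, 0.0] [0.0, -0.16, 0.22]
[-0.006, 0.0, 0.0] [0.0, -0.16, 0.22]
[-0.006, -0.0, -0.0] [-0.0, -0.16, 0.22]
[-0.006, 0.0, 0.0] [-0.0, -0.16, 0.22]
[-0.006, -0.0, -0.0] [0.0, -0.16, 0.22]
```

View pics/s7.png

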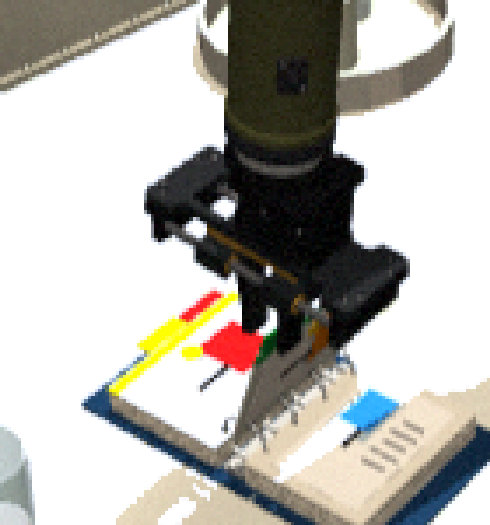

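>>> drive_tool(
  angular=[
    [-0.02, 0, 0],
    [-0.02, 0, 0],
    [-0.02, 0, 0],
    [-0.02, 0, 0],
    [-0.02, 0, 0],
    [-0.02, 0, 0],
    [-0.02, 0, 0],
    [-0.02, 0, 0],
    [-0.02, 0, 0],
    [-0.02, 0, 0],
    [-0.02, 0, 0],
    [-0.02, 0, 0],
    [-0.02, 0, 0],
    [-0.02, 0, 0],
    [0, 0, 0],
  ],
  delta_pos=[
    [0, -0.56, 0.17],
    [0, -0.56, 0.16],
    [0, -0.56, 0.15],
    [0, -0.57, 0.14],
    [0, -0.57, 0.13],
    [0, -0.57, 0.12],
    [0, -0.51, 0.29],
    [0, -0.52, 0.28],
    [0, -0.52, 0.27],
    [0, -0.53, 0.26],
    [0, -0.53, 0.25],
    [0, -0.54, 0.24],
    [0, -0.54, 0.22],
    [0, -0.55, 0.21],
    [0, 0, 0],
  ],
  gripper=[2.4, 2.4, 2.4, 2.6, 2.6, 2.8, 2.8, 3, 3, 3.2, 3.2, 3.4, 3.4, 3.6, 3.6],
)

```text
time_s: 12.95
tool_pos: [0.5713, -0.0277, 0.098]
tool_rot: [157.2, 0.0, 10.3]
force: [-0.2, 0.3, 0.6]
grip_width: 0.0352
grasp_force: 0.2
```

```bash
python3 - <<'E'
from h import *
o=telemetry.get_obs(); print(pose_in_binder(),o["force"],o["grasp_force"],o["qpos"].round(1))
p=cam("scene"); a=cv2.resize(p["pixels"][45:205,235:385,::-1],None,fx=3.5,fy=3.5,interpolation=0)
cv2.imwrite("pics/s8.png",cv2.convertScaleAbs(a,alpha=1.4))
E
```

```text
{'x': np.float64(56.2), 's': np.float64(101.5), 'z': np.float64(98.0), 'alpha': np.float64(-22.8), 'xt': array([ 1.   ,  0.002, -0.001])} [-0.15400771  0.27602772  0.64866897] 0.23899165447801352 [   2.8   14.9  -20.1  105.2   30.4   66.8 -110.2]
```

View pics/s8.png

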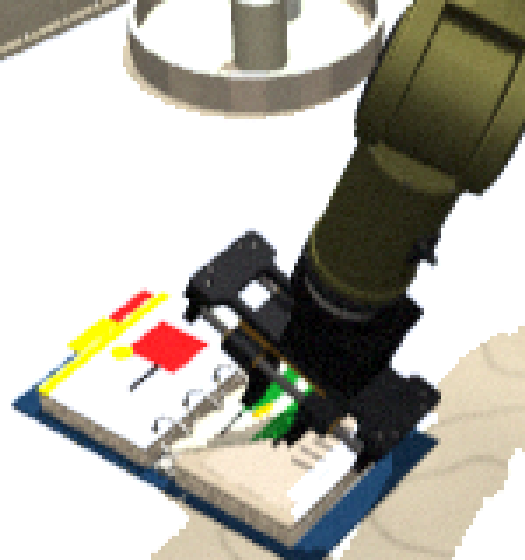

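```bash
python3 - <<'E'
from h import *
def al(th,rho,a): t=np.radians(th); return lp(-rho*np.cos(t),30+rho*np.sin(t),a)
A,D=rows(cur(),[al(160,146,-31),lp(141.5,57,-35),lp(141.5,39,-36)],[8,6,6]); 
for i in range(0,len(A)): print(A[i],D[i])
E
```

```text
[-0.018, -0.0, 0.0] [0.01, -0.46, 0.38]
[-0.018, -0.0, 0.0] [0.01, -0.47, 0.38]
[-0.018, -0.0, 0.0] [0.01, -0.47, 0.37]
[-0.018, -0.0, 0.0] [0.01, -0.48, 0.36]
[-0.018, -0.0, 0.0] [0.01, -0.49, 0.35]
[-0.018, -0.0, 0.0] [0.01, -0.49, 0.34]
[-0.018, -0.0, 0.0] [0.01, -0.5, 0.33]
[-0.018, -0.0, 0.0] [0.01, -0.51, 0.32]
[-0.012, -0.0, -0.0] [0.0, -0.23, 0.29]
[-0.012, 0.0, -0.0] [-0.0, -0.23, 0.29]
[-0.012, -0.0, -0.0] [0.0, -0.23, 0.28]
[-0.012, 0.0, 0.0] [0.0, -0.24, 0.28]
[-0.012, 0.0, 0.0] [-0.0, -0.24, 0.28]
[-0.012, 0.0, 0.0] [0.0, -0.24, 0.28]
[-0.003, 0.0, -0.0] [0.0, -0.16, 0.25]
[-0.003, -0.0, 0.0] [-0.0, -0.16, 0.25]
[-0.003, 0.0, -0.0] [0.0, -0.17, 0.24]
[-0.003, -0.0, 0.0] [0.0, -0.17, 0.24]
[-0.003, 0.0, 0.0] [-0.0, -0.17, 0.24]
[-0.003, 0.0, -0.0] [0.0, -0.17, 0.24]
```

>>> drive_tool(
  angular=[
    [-0.018, 0, 0],
    [-0.018, 0, 0],
    [-0.018, 0, 0],
    [-0.018, 0, 0],
    [-0.018, 0, 0],
    [-0.018, 0, 0],
    [-0.018, 0, 0],
    [-0.018, 0, 0],
    [-0.012, 0, 0],
    [-0.012, 0, 0],
    [-0.012, 0, 0],
    [-0.012, 0, 0],
    [-0.012, 0, 0],
    [-0.012, 0, 0],
    [0, 0, 0],
    [0, 0, 0],
  ],
  delta_pos=[
    [0, -0.46, 0.38],
    [0, -0.47, 0.38],
    [0, -0.47, 0.37],
    [0, -0.48, 0.36],
    [0, -0.49, 0.35],
    [0, -0.49, 0.34],
    [0, -0.5, 0.33],
    [0, -0.51, 0.32],
    [0, -0.23, 0.29],
    [0, -0.23, 0.29],
    [0, -0.23, 0.28],
    [0, -0.24, 0.28],
    [0, -0.24, 0.28],
    [0, -0.24, 0.28],
    [0, 0, 0],
    [0, 0, 0],
  ],
  gripper=[3.7, 3.8, 3.9, 4, 4, 4, 4, 4, 4, 4, 4, 4, 4, 4, 4, 4],
)

```text
time_s: 14.6
tool_pos: [0.5672, -0.0042, 0.0342]
tool_rot: [144.8, -0.0, 10.3]
force: [-1.1, 2.2, 0.1]
grip_width: 0.0403
grasp_force: 0.9
```

```bash
python3 - <<'E'
from h import *
o=telemetry.get_obs(); print(pose_in_binder(),o["force"],o["grasp_force"],o["grip_width"],o["qpos"].round(1))
A,D=rows(cur(),[lp(141.5,39,-36)],[6]); print(A[0],D)
E
```

```text
{'x': np.float64(56.2), 's': np.float64(125.3), 'z': np.float64(34.2), 'alpha': np.float64(-35.2), 'xt': array([1.   , 0.001, 0.   ])} [-1.08848137  2.21912381  0.06691579] 0.8773565758019686 0.040303872366054934 [  -8.2   24.   -19.2  107.5   45.    69.1 -130.4]
[-0.002, -0.0, 0.0] [[0.01, -0.17, 0.24], [0.01, -0.17, 0.24], [0.01, -0.17, 0.24], [0.01, -0.17, 0.24], [0.01, -0.17, 0.24], [0.01, -0.17, 0.24]]
```

>>> drive_tool(
  angular=[
    [0, 0, 0],
    [0, 0, 0],
    [0, 0, 0],
    [0, 0, 0],
    [0, 0, 0],
    [0, 0, 0],
    [0, 0, 0],
    [0, 0, 0],
  ],
  delta_pos=[
    [0, -0.2, 0.22],
    [0, -0.2, 0.22],
    [0, -0.2, 0.22],
    [0, -0.2, 0.22],
    [0, -0.2, 0.22],
    [0, -0.2, 0.22],
    [0, 0, 0],
    [0, 0, 0],
  ],
  gripper=[4, 4, 4, 4, 4, 4, 4, 4],
)

```text
time_s: 15.4
tool_pos: [0.5671, -0.0023, 0.0167]
tool_rot: [144.8, -0.0, 10.2]
force: [-0.1, -0.2, -0.4]
grip_width: 0.0401
grasp_force: 0.0
```

```bash
python3 - <<'E'
from h import *
o=telemetry.get_obs(); print(pose_in_binder(),o["force"],o["grasp_force"],o["grip_width"],o["qpos"].round(1))
for n in ("top","scene"):
    p=cam(n); x0,y0=np.min([proj(p,_lp(s,30,0,x)[0]) for s in (100,180) for x in (-100,100)],0).astype(int); x1,y1=np.max([proj(p,_lp(s,30,0,x)[0]) for s in (100,180) for x in (-100,100)],0).astype(int)
    c,s,m=blob(p,(40,70,25),(85,255,255),(x0,y0,x1,y1)); pts=np.argwhere(m)[:,::-1]
    W=np.array([ray(p,q,.031) for q in pts])-B; print(n,s,"x range",np.percentile(W@ex,[2,98]).round(3),"s range",np.percentile(W@ey,[2,98]).round(3))
E
```

```text
{'x': np.float64(56.5), 's': np.float64(127.2), 'z': np.float64(16.7), 'alpha': np.float64(-35.2), 'xt': array([1.   , 0.001, 0.001])} [-0.10720479 -0.16923058 -0.3642113 ] 0.0 0.04010147522770976 [  -8.6   25.6  -19.   107.9   45.9   67.9 -132.1]Traceback (most recent call last):
  File "<stdin>", line 4, in <module>
NameError: name '_lp' is not defined. Did you mean: 'lp'?
```

>>> drive_tool(
  angular=[
    [0, 0, 0],
    [0, 0, 0],
    [0, 0, 0],
    [0, 0, 0],
    [0, 0, 0],
    [0, 0, 0],
    [0, 0, 0],
    [0, 0, 0],
    [0, 0, 0],
  ],
  delta_pos=[
    [0, 0, -0.4],
    [0, 0, -0.6],
    [0, 0, -0.8],
    [0, 0, -1.2],
    [0, 0, -1.5],
    [0, 0, -2],
    [0, 0, -2],
    [0, 0, -2],
    [0, 0, 0],
  ],
  gripper=[4, 4, 4, 4, 4, 4, 4, 4, 4],
)

```text
time_s: 16.35
tool_pos: [0.5578, 0.0612, 0.1055]
tool_rot: [144.9, -0.4, 10.5]
force: [0.2, 0.4, -0.4]
grip_width: 0.0402
grasp_force: 0.0
```

```bash
python3 - <<'E'
from h import *
from h import _lp
o=telemetry.get_obs(); print(pose_in_binder(),o["force"],o["grasp_force"],o["grip_width"],o["qpos"].round(1))
for n in ("top","scene"):
    p=cam(n); save(p,n+"9"); P=[proj(p,_lp(s,30,0,x)[0]) for s in (100,180) for x in (-100,100)]; x0,y0=np.min(P,0).astype(int); x1,y1=np.max(P,0).astype(int)
    c,s,m=blob(p,(40,70,25),(85,255,255),(x0,y0,x1,y1)); pts=np.argwhere(m)[:,::-1]
    W=np.array([ray(p,q,.031) for q in pts])-B; print(n,s,"x range",np.percentile(W@ex,[2,98]).round(3),"s range",np.percentile(W@ey,[2,98]).round(3))
    c,s,m=blob(p,(22,90,40),(34,255,255),(424,170,445,255) if n=="top" else (235,125,275,165)); print("yellow",c,s)
# carousel
C=np.array([.5096,.3354,0]); th=np.radians(80.4)
def cp(a,z,r=70):
    t=np.radians(a); u=np.array([np.cos(t),np.sin(t),0]); v=np.array([-np.sin(t),np.cos(t),0])
    return C+u*r/1000+ez*z/1000, np.column_stack([u,-np.cross(ez,u),-ez])
q,r=cp(80.4,200); print(q,R.from_matrix(r).as_euler('xyz',degrees=True))
cp2=[lp(190,150,-20),(q,r)]
A,D=rows(cur(),cp2,[4,18])
for i in range(len(A)): print(A[i],D[i])
E
```

```text
{'x': np.float64(58.6), 's': np.float64(191.3), 'z': np.float64(105.5), 'alpha': np.float64(-35.1), 'xt': array([1.   , 0.005, 0.006])} [ 0.15107657  0.393536   -0.41417098] 0.0 0.040162979250227326 [ -11.9   20.5  -22.4  102.7   40.7   78.1 -129.5]
top [327 193  20  56 354] x range [-0.081  0.08 ] s range [0.127 0.158]
yellow [427.95588235 210.2745098 ] [424 195  10  38 204]
scene [314 166  30  32 258] x range [-0.047  0.08 ] s range [0.129 0.16 ]
yellow [260.18857143 143.70285714] [246 133  29  26 175]
[0.52127381 0.40441972 0.2       ] [180.    0.   80.4]
[0.066, -0.001, 0.0] [0.01, 0.46, -0.31]
[0.066, -0.001, 0.0] [0.01, 0.44, -0.34]
[0.066, -0.001, 0.0] [0.01, 0.42, -0.37]
[0.066, -0.001, 0.0] [0.01, 0.39, -0.39]
[0.017, 0.012, -0.067] [0.15, -1.71, -1.07]
[0.017, 0.012, -0.067] [0.27, -1.71, -1.04]
[0.017, 0.012, -0.067] [0.4, -1.71, -1.01]
[0.017, 0.012, -0.067] [0.53, -1.69, -0.97]
[0.017, 0.012, -0.067] [0.65, -1.67, -0.94]
[0.017, 0.012, -0.067] [0.78, -1.64, -0.9]
[0.017, 0.012, -0.067] [0.89, -1.6, -0.87]
[0.017, 0.012, -0.067] [1.01, -1.55, -0.83]
[0.017, 0.012, -0.067] [1.12, -1.49, -0.79]
[0.017, 0.012, -0.067] [1.23, -1.42, -0.75]
[0.017, 0.012, -0.067] [1.33, -1.35, -0.71]
[0.017, 0.012, -0.067] [1.43, -1.27, -0.67]
[0.017, 0.012, -0.067] [1.52, -1.18, -0.64]
[0.017, 0.012, -0.067] [1.6, -1.08, -0.6]
[0.017, 0.012, -0.067] [1.68, -0.98, -0.56]
[0.017, 0.012, -0.067] [1.75, -0.88, -0.53]
[0.017, 0.012, -0.067] [1.81, -0.77, -0.49]
[0.017, 0.012, -0.067] [1.86, -0.65, -0.46]
```

>>> drive_tool(
  angular=[
    [0.066, 0, 0],
    [0.066, 0, 0],
    [0.066, 0, 0],
    [0.066, 0, 0],
    [0.017, 0.012, -0.067],
    [0.017, 0.012, -0.067],
    [0.017, 0.012, -0.067],
    [0.017, 0.012, -0.067],
    [0.017, 0.012, -0.067],
    [0.017, 0.012, -0.067],
    [0.017, 0.012, -0.067],
    [0.017, 0.012, -0.067],
    [0.017, 0.012, -0.067],
    [0.017, 0.012, -0.067],
  ],
  delta_pos=[
    [0, 0.46, -0.31],
    [0, 0.44, -0.34],
    [0, 0.42, -0.37],
    [0, 0.4, -0.4],
    [0.15, -1.71, -1.07],
    [0.27, -1.71, -1.04],
    [0.4, -1.71, -1.01],
    [0.53, -1.69, -0.97],
    [0.65, -1.67, -0.94],
    [0.78, -1.64, -0.9],
    [0.89, -1.6, -0.87],
    [1.01, -1.55, -0.83],
    [1.12, -1.49, -0.79],
    [1.23, -1.42, -0.75],
  ],
  gripper=[4, 4, 4, 4, 8, 8, 8, 8, 8, 8, 8, 8, 8, 8],
)

```text
time_s: 17.85
tool_pos: [0.5366, 0.2458, 0.1644]
tool_rot: [171.2, 3.2, 49.2]
force: [0.5, -1.4, -0.1]
grip_width: 0.0802
grasp_force: 0.0
```

>>> drive_tool(
  angular=[
    [0.017, 0.012, -0.067],
    [0.017, 0.012, -0.067],
    [0.017, 0.012, -0.067],
    [0.017, 0.012, -0.067],
    [0.017, 0.012, -0.067],
    [0.017, 0.012, -0.067],
    [0.017, 0.012, -0.067],
    [0.017, 0.012, -0.067],
    [0, 0, 0],
    [0, 0, 0],
    [0, 0, 0],
  ],
  delta_pos=[
    [1.33, -1.35, -0.71],
    [1.43, -1.27, -0.67],
    [1.52, -1.18, -0.64],
    [1.6, -1.08, -0.6],
    [1.68, -0.98, -0.56],
    [1.75, -0.88, -0.53],
    [1.81, -0.77, -0.49],
    [1.86, -0.65, -0.46],
    [0, 0, 0],
    [0, 0, 0],
    [0, 0, 0],
  ],
  gripper=[8, 8, 8, 8, 8, 8, 8, 8, 8, 8, 8],
)

```text
time_s: 18.95
tool_pos: [0.5214, 0.4023, 0.1986]
tool_rot: [179.9, 0.0, 80.0]
force: [-0.1, 0.3, -0.6]
grip_width: 0.0798
grasp_force: 0.0
```

```bash
cat >> h.py <<'E'
C=np.array([.5096,.3354,0])
def cp(a,z,r=70):
    t=np.radians(a); u=np.array([np.cos(t),np.sin(t),0])
    return C+u*r/1000+ez*z/1000, np.column_stack([u,-np.cross(ez,u),-ez])
E
python3 - <<'E'
from h import *
o=telemetry.get_obs(); print(o["tool_pos"],o["tool_rot"],o["qpos"].round(1),o["grip_width"])
A,D=rows(cur(),[cp(80.4,200),cp(80.4,34)],[2,8])
for i in range(len(A)): print(A[i],D[i])
E
```

```text
[0.5213647  0.40226381 0.19857452] [1.79890240e+02 2.58760968e-02 7.99897691e+01] [ -9.9  24.5 -40.7  81.5  16.1  79.7 -60.9] 0.07980676468211627
[0.001, 0.0, -0.004] [0.11, -0.02, -0.07]
[0.001, 0.0, -0.004] [0.11, -0.02, -0.07]
[0.0, 0.0, 0.0] [0.0, -0.0, 2.07]
[0.0, 0.0, 0.0] [0.0, -0.0, 2.08]
[0.0, 0.0, 0.0] [0.0, 0.0, 2.07]
[0.0, 0.0, 0.0] [0.0, 0.0, 2.08]
[0.0, 0.0, 0.0] [0.0, 0.0, 2.08]
[0.0, 0.0, 0.0] [0.0, 0.0, 2.07]
[0.0, 0.0, 0.0] [0.0, 0.0, 2.08]
[0.0, 0.0, 0.0] [0.0, 0.0, 2.07]
```

>>> drive_tool(
  angular=[
    [0, 0, 0],
    [0, 0, 0],
    [0, 0, 0],
    [0, 0, 0],
    [0, 0, 0],
    [0, 0, 0],
    [0, 0, 0],
    [0, 0, 0],
    [0, 0, 0],
    [0, 0, 0],
    [0, 0, 0],
    [0, 0, 0],
    [0, 0, 0],
  ],
  delta_pos=[
    [0.2, 0, 2],
    [0, 0, 2],
    [0, 0, 2],
    [0, 0, 2],
    [0, 0, 2],
    [0, 0, 1.5],
    [0, 0, 1.5],
    [0, 0, 1.5],
    [0, 0, 1],
    [0, 0, 0],
    [0, 0, 0],
    [0, 0, 0],
    [0, 0, 0],
  ],
  gripper=[8, 8, 8, 8, 8, 8, 8, 8, 8, 5.6, 5.6, 5.6, 5.6],
)

```text
time_s: 20.25
tool_pos: [0.5222, 0.4067, 0.0455]
tool_rot: [179.8, -0.2, 80.1]
force: [0.8, 1.0, 0.5]
grip_width: 0.0587
grasp_force: 0.0
```

```bash
python3 - <<'E'
from h import *
o=telemetry.get_obs(); print(o["tool_pos"],o["tool_rot"],o["force"],o["grip_width"])
A,D=rows(cur(),[cp(80.4+a,43) for a in range(3,91,3)]+[cp(170.4,43)],[1]*31)
for i in range(len(A)): print(A[i],D[i])
E
```

```text
[0.52217678 0.40674029 0.04547907] [ 1.79819445e+02 -1.67951554e-01  8.01291595e+01] [0.82620128 1.00252372 0.54967842] 0.05871345459328408
[0.003, -0.003, -0.057] [-0.26, -0.42, 0.25]
[-0.0, 0.0, -0.052] [-0.01, -0.37, 0.0]
[0.0, -0.0, -0.052] [-0.01, -0.37, 0.0]
[0.0, -0.0, -0.052] [-0.01, -0.37, 0.0]
[0.0, -0.0, -0.052] [-0.01, -0.37, 0.0]
[0.0, -0.0, -0.052] [-0.01, -0.37, 0.0]
[0.0, -0.0, -0.052] [-0.01, -0.37, 0.0]
[0.0, -0.0, -0.052] [-0.01, -0.37, 0.0]
[0.0, -0.0, -0.052] [-0.01, -0.37, 0.0]
[0.0, -0.0, -0.052] [-0.01, -0.37, 0.0]
[0.0, -0.0, -0.052] [-0.01, -0.37, 0.0]
[0.0, -0.0, -0.052] [-0.01, -0.37, 0.0]
[0.0, -0.0, -0.052] [-0.01, -0.37, 0.0]
[0.0, -0.0, -0.052] [-0.01, -0.37, 0.0]
[0.0, -0.0, -0.052] [-0.01, -0.37, 0.0]
[0.0, -0.0, -0.052] [-0.01, -0.37, 0.0]
[0.0, -0.0, -0.052] [-0.01, -0.37, 0.0]
[0.0, -0.0, -0.052] [-0.01, -0.37, 0.0]
[0.0, -0.0, -0.052] [-0.01, -0.37, 0.0]
[0.0, -0.0, -0.052] [-0.01, -0.37, 0.0]
[0.0, -0.0, -0.052] [-0.01, -0.37, 0.0]
[0.0, -0.0, -0.052] [-0.01, -0.37, 0.0]
[0.0, 0.0, -0.052] [-0.01, -0.37, -0.0]
[0.0, 0.0, -0.052] [-0.01, -0.37, -0.0]
[0.0, 0.0, -0.052] [-0.01, -0.37, -0.0]
[0.0, 0.0, -0.052] [-0.01, -0.37, -0.0]
[0.0, 0.0, -0.052] [-0.01, -0.37, -0.0]
[0.0, 0.0, -0.052] [-0.01, -0.37, -0.0]
[0.0, 0.0, -0.052] [-0.01, -0.37, -0.0]
[0.0, 0.0, -0.052] [-0.01, -0.37, -0.0]
[-0.0, -0.0, 0.0] [0.0, 0.0, 0.0]
```

>>> drive_tool(
  angular=[
    [0, 0, 0],
    [0, 0, -0.052],
    [0, 0, -0.052],
    [0, 0, -0.052],
    [0, 0, -0.052],
    [0, 0, -0.052],
    [0, 0, -0.052],
    [0, 0, -0.052],
    [0, 0, -0.052],
    [0, 0, -0.052],
    [0, 0, -0.052],
    [0, 0, -0.052],
    [0, 0, -0.052],
    [0, 0, -0.052],
    [0, 0, -0.052],
    [0, 0, -0.052],
    [0, 0, 0],
  ],
  delta_pos=[
    [-0.2, 0, 0.2],
    [-0.01, -0.37, 0],
    [-0.01, -0.37, 0],
    [-0.01, -0.37, 0],
    [-0.01, -0.37, 0],
    [-0.01, -0.37, 0],
    [-0.01, -0.37, 0],
    [-0.01, -0.37, 0],
    [-0.01, -0.37, 0],
    [-0.01, -0.37, 0],
    [-0.01, -0.37, 0],
    [-0.01, -0.37, 0],
    [-0.01, -0.37, 0],
    [-0.01, -0.37, 0],
    [-0.01, -0.37, 0],
    [-0.01, -0.37, 0],
    [0, 0, 0],
  ],
  gripper=[5.4, 5.4, 5.4, 5.4, 5.4, 5.4, 5.4, 5.4, 5.4, 5.4, 5.4, 5.4, 5.4, 5.4, 5.4, 5.4, 5.4],
)

```text
time_s: 21.95
tool_pos: [0.4684, 0.3921, 0.0425]
tool_rot: [179.8, 0.0, 124.8]
force: [1.1, -0.7, 0.5]
grip_width: 0.054
grasp_force: 0.0
```

```bash
cat >> h.py <<'E'
def jars():
    for n,b in (("top",(185,175,275,270)),("scene",(370,200,490,310))):
        p=cam(n)
        for k,lo,hi in (("g",(40,90,30),(80,255,255)),("y",(22,110,50),(34,255,255))):
            try:
                c,s,m=blob(p,lo,hi,b); X=ray(p,c,.080); print(n,k,s[4],X.round(4),"ang",np.degrees(np.arctan2(*(X-C)[[1,0]])).round(1),"r",np.linalg.norm((X-C)[:2]).round(4))
            except Exception as e: print(n,k,"none")
E
python3 - <<'E'
from h import *
o=telemetry.get_obs(); print(o["tool_pos"],o["tool_rot"],o["force"],o["grip_width"],cp(125.4,43)[0]); jars()
E
```

```text
[0.46839177 0.39214209 0.0425111 ] [1.79846946e+02 2.61791593e-02 1.24821177e+02] [ 1.09928267 -0.69343882  0.53712473] 0.05395635558384196 [0.46905032 0.39245895 0.043     ]
top g 32 [0.472  0.3827 0.08  ] ang 128.5 r 0.0604
top y 225 [0.5536 0.2793 0.08  ] ang -51.9 r 0.0713
scene g 1 [0.5166 0.4132 0.08  ] ang 84.9 r 0.0781
scene y 370 [0.5636 0.2924 0.08  ] ang -38.5 r 0.0691
```

>>> drive_tool(
  angular=[
    [0, 0, -0.052],
    [0, 0, -0.052],
    [0, 0, -0.052],
    [0, 0, -0.052],
    [0, 0, -0.052],
    [0, 0, -0.052],
    [0, 0, -0.052],
    [0, 0, -0.052],
    [0, 0, -0.052],
    [0, 0, -0.052],
    [0, 0, -0.052],
    [0, 0, -0.052],
    [0, 0, -0.052],
    [0, 0, -0.052],
    [0, 0, -0.052],
    [0, 0, 0],
    [0, 0, 0],
    [0, 0, 0],
    [0, 0, 0],
    [0, 0, 0],
  ],
  delta_pos=[
    [-0.01, -0.37, 0],
    [-0.01, -0.37, 0],
    [-0.01, -0.37, 0],
    [-0.01, -0.37, 0],
    [-0.01, -0.37, 0],
    [-0.01, -0.37, 0],
    [-0.01, -0.37, 0],
    [-0.01, -0.37, 0],
    [-0.01, -0.37, 0],
    [-0.01, -0.37, 0],
    [-0.01, -0.37, 0],
    [-0.01, -0.37, 0],
    [-0.01, -0.37, 0],
    [-0.01, -0.37, 0],
    [-0.01, -0.37, 0],
    [0, 0, 0],
    [0, 0, 0],
    [0, 0, 0],
    [0, 0, 0],
    [0, 0, 0],
  ],
  gripper=[5.4, 5.4, 5.4, 5.4, 5.4, 5.4, 5.4, 5.4, 5.4, 5.4, 5.4, 5.4, 5.4, 5.4, 5.4, 5.4, 8, 8, 8, 8],
)

```text
time_s: 24.05
tool_pos: [0.4392, 0.3472, 0.0423]
tool_rot: [179.9, 0.1, 169.5]
force: [-0.2, -0.5, -0.3]
grip_width: 0.0761
grasp_force: 0.0
```

```bash
python3 - <<'E'
from h import *
o=telemetry.get_obs(); print(o["tool_pos"],o["tool_rot"],o["force"],o["grip_width"],o["qpos"].round(1),cp(170.4,43)[0]); jars()
E
```

```text
[0.43919346 0.34720379 0.04227964] [1.79891463e+02 1.18886673e-01 1.69501906e+02] [-0.17661335 -0.52836765 -0.27211827] 0.07614167677018929 [  8.8  27.9 -60.4 105.3  27.3  62.7  17.8] [0.44058028 0.34707381 0.043     ]
top g none
top y 202 [0.5805 0.3238 0.08  ] ang -9.3 r 0.0718
scene g 237 [0.4487 0.3518 0.08  ] ang 164.9 r 0.063
scene y 393 [0.5886 0.3365 0.08  ] ang 0.8 r 0.079
```

>>> drive_tool(
  angular=[
    [0, 0, 0],
    [0, 0, 0],
    [0, 0, 0],
    [0, 0, 0],
    [0, 0, 0],
    [0, 0, 0],
    [0, 0, 0],
    [0, 0, 0],
    [0, 0, 0],
    [0, 0, 0],
    [0, 0, 0],
    [0, 0, 0],
    [0, 0, 0],
    [0, 0, 0],
    [0, 0, 0],
  ],
  delta_pos=[
    [0, 0, -0.8],
    [0, 0, -1.2],
    [0, 0, -1.6],
    [0, 0, -2],
    [0, 0, -2],
    [0, 0, -2],
    [0, 0, -2],
    [0, 0, -2],
    [0, 2, -1],
    [0, 2.5, 0],
    [0, 2.5, 0],
    [0, 2.5, 0],
    [0, 2.5, 0],
    [0, 0, 0],
    [0, 0, 0],
  ],
  gripper=[8, 8, 8, 8, 8, 8, 8, 8, 8, 8, 8, 8, 8, 8, 8],
)

```text
time_s: 25.65
tool_pos: [0.4603, 0.4652, 0.1895]
tool_rot: [179.9, 0.1, 169.6]
force: [-0.3, 0.6, 0.1]
grip_width: 0.0796
grasp_force: 0.0
```

```bash
python3 - <<'E'
from h import *
from h import _lp
o=telemetry.get_obs(); print(o["tool_pos"],o["force"]); jars()
p=cam("top")
for k,z in (("tumbler",.045),("jigger",.04),("coasters",.022)):
    for a in models.search_frame(p,k)[:1]: print(k,round(a["p"],2),ray(p,a["centre"],z).round(3))
p=cam("scene"); P=[proj(p,_lp(s,30,0,x)[0]) for s in (100,180) for x in (-100,100)]; x0,y0=np.min(P,0).astype(int); x1,y1=np.max(P,0).astype(int)
c,s,m=blob(p,(40,70,25),(85,255,255),(x0,y0,x1,y1)); W=np.array([ray(p,q,.031) for q in np.argwhere(m)[:,::-1]])-B; print(s,np.percentile(W@ex,[2,98]).round(3),np.percentile(W@ey,[2,98]).round(3))
E
```

```text
[0.46032783 0.46524328 0.18952777] [-0.31349318  0.58349201  0.09615764]
top g 252 [0.441  0.3451 0.08  ] ang 171.9 r 0.0693
top y 202 [0.58   0.3236 0.08  ] ang -9.6 r 0.0714
scene g 296 [0.4439 0.3529 0.08  ] ang 165.1 r 0.068
scene y 378 [0.5879 0.3349 0.08  ] ang -0.4 r 0.0783
tumbler 0.64 [ 0.541 -0.211  0.045]
jigger 0.73 [ 0.521 -0.058  0.04 ]
coasters 0.88 [0.728 0.206 0.022]
[314 161  37  37 278] [-0.077  0.08 ] [0.129 0.16 ]
```

```bash
python3 -c "
from h import *
print(env.sign_off())"
```

```text
the job is handed in; nothing more can be done
None
```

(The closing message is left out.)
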